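# Fold back the spatter cover of the wide nozzle tray

## Robot

A 6-joint arm with a two-finger parallel gripper is mounted at the origin on the work surface. World frame = base frame: x ahead of the robot, y to its left, z up, the work surface at z = 0. Lengths are in mm, angles in rad, forces in N, time in s.
With the tool pointing down it reaches from about 350 to 975 mm from the base axis. Payload 4.9 kg.
Tool frame: the origin (TCP) lies midway between the tips of the shut fingers; the grasp point (between the pads) lies 19 mm behind it; z points along the fingers, y is the direction in which the jaws open and shut (so a half turn about z gives the same grasp; the last joint's range is limited). The gripper opens to 85 mm and grips with 20 to 120 N. Pads are 22 mm wide; open, the fingers measure 114 mm over their backs; the gripper's body (76 mm by 85 mm) begins 54 mm behind the grasp point. The pads swing forward as they close: fully open they stand 13 mm farther back than shut.
Start: joints at [-1.303, 0.053, 1.613, -0, 1.476, -0.119], TCP at [235.76, -578.808, 204.804] pointing down, gripper open.
Joint ranges: [-3.01, 3.01], [-1.01, 2.22], [0.06, 2.58], [-1.02, 4.17], [0.09, 2.62], [-3.14, 3.14]. Speed limits (rad/s): [2.57, 2.57, 3.14, 3.14, 3.14, 3.14].

## Interface

Orientations are given as a 3x3 rotation matrix whose columns are the frame's x, y, z axes.
In Python, from station import readout, optics, robot gives the robot as it stands.
- The arm moves only by the tool jog_arm, never from a script. Its argument "commands" is a list that holds one entry, the list of rows, each a list of 7 numbers: the shift along the tool's x, y, z each as a share of 0.5 m, from -1 to 1, then the turn, a rotation vector about the tool's x, y, z each as a share of 90 degrees, from -1 to 1, then the opening, from 0 (shut) to 1 (fully open). A call has 1 to 20 rows; each row is the pose to reach, as a shift and turn from the pose commanded when the call began, along the tool's axes at that moment; what a row does not reach only later rows make up. A row lasts 1/10 s, in which the tool goes at most 50 mm and 8.59 degrees, less where a joint would pass 70% of its speed; a pose out of reach is approached as far as the arm can. A call with a number of a shift or a turn outside -1 to 1 is refused whole. A call with a gripper value outside its range is refused whole. The fingers move at their own pace and stop on an object; "force" is the grip in N (left out, the last holds). Time passes only in rows, so rows that repeat a pose let the fingers close. It gives the time, the measured TCP pose, the force and the opening at its end, in the units of the state.
- readout.sense(): the state, without advancing time (a new reading comes with each control period).
- optics.grab_frame(name): name is "side" or "top"; returns the picture (480x640x3 uint8, red, green, blue); there is no depth.
- optics.get_calibration(name): a dict with "fx", "fy", "cx", "cy" (pixels), "origin" and "orientation" of the camera in the world. Camera axes: x right, y down, z forward; pixel columns grow to the right and rows downward; lengths in mm; the calibration is good to about 2 mm. A picture is of the moment at which its call begins. get_calibration takes no time and is no camera call.
- robot.finish_job(): hands the job in, once; it reports no verdict.
Trained networks look in the newest picture that a camera, given by its name, has taken for a name from the list of things; names that differ only in an ending like _2 or _b are one class to them, and where a whole thing is asked for, a point or a joint stands for the part that bears it (a point fixed in the world has none). Each returns a list of dicts, best first, with "p" (0 to 1); they miss things now and then, are a little off and sometimes report something else, mostly with a low value. They report only what shows in the picture. A call takes as long as a camera call.
- optics.cut_out(query, camera): "mask" (480x640 bool, what is visible of it) and "centre" ([row, column] in pixels, amid what is visible of it).
The state is a dict: "t": time; "q": joint angles; "dq": joint speeds; "joint_torque": joint torques, N m; "tcp_pos": TCP position; "eef_rot": TCP orientation; "contact_force": force on the tool from outside, world axes, zero at the start; "torque": the same for the moment, N m; "opening": opening from 0.0 (shut) to 1.0 (fully open).
Only numpy, scipy, OpenCV 4.12 (cv2) and the standard library are available. Lean on these libraries where they do the work, as an engineer would, in place of code of your own. Each camera call takes 0.05 s, during which the arm holds its last target. There are 200 camera calls.

## Task

Open up the wide tray of gas nozzles: push its half-open bifold spatter cover back by the handle bar until the two panels are fully folded, standing flat against each other at the hinged end, and leave it there. Leave the cover of the narrow tray as it is.

Things in the scene. Friction and masses are not known exactly. Their poses are not given: they have to be found in the camera images.
- wide_tray: The wider of two low grey metal trays, fixed to the table: 180 mm long (x) by 180 wide (y), rim 50 mm high, copper nozzles inside. Origin: centre of its underside, z up, -x end towards the robot. Its cover: two aluminium panels, each 80 x 176 x 4 mm, standing on the rim like a tent, ridge up; the first is hinged to the tray at x = +85, z = 52 mm, the second's free edge slides along the rim.
- wide_cover (a joint): Lean of the wide cover's first panel (rad): 0 = both panels flat over the tray, 1.55 = stop, both upright at the +x end, underside to underside, 80 mm above the rim. The second panel always leans equally the other way. Starts at 0.6 to 1.0. Stiff: it stays where it is left; about 3 to 6 N along the tray's +x on the handle folds it.
- wide_handle (a point): Centre of the wide cover's handle: a black round bar, 10 mm thick, 70 mm long along the tray's y, 31 mm off the second panel's outer face, on the robot's side. As the cover folds it moves in the tray's frame from about x = -40, z = 95 mm to x = +47, z = 77 mm at the stop (y = 0). A finger just on the robot's side of the bar, its end 60 mm above the table, passes over the rim and overlaps the bar all the way.
- narrow_handle (a point): Centre of the same kind of handle bar on the narrow tray's cover (tray 110 mm wide, 180 mm long, brass contact tips inside; panels 106 mm wide, otherwise the same). It must stay where it is.

How it is judged (in metres and radians):
At the end, for the whole second after the job is handed in: The wide cover is folded: each panel within 10 degrees of upright (joint above 1.40 rad), so the two lie within 20 degrees of each other, at rest; the narrow tray's handle is within 15 mm of where it started (value of joint wide_cover above 1.4 rad and velocity of joint wide_cover between -0.05 and 0.05 rad/s and distance of narrow_handle from where it was at the start of the episode below 0.015 m); the robot touches nothing.
It fails at once if the narrow tray's cover is moved (its handle by more than 15 mm) (distance of narrow_handle from where it was at the start of the episode above 0.015 m).
It also fails if it takes over 29 s, if anything falls off the work surface, if the arm or the gripper's body presses on something with over 40 N, if the wrist force passes 120 N, or if a joint passes its speed limit or range.

## Working session

There is one attempt and no reset: what is moved stays moved. The work goes in short steps, Python scripts to look and compute and a tool call to move; the robot and the scene stay as the last step left them, time stands still between calls to the robot, and variables do not carry over. Pictures are saved under pics/ and viewed, about 8 in all and at most 12, crops included, and the job is handed in when it is done.

Besides the shell and the picture viewer there is one more tool, called after "Call:" as name(argument=value, ...) on one line, values as JSON. jog_arm: Moves the arm, as the interface text tells. Its arguments: {"type":"object","properties":{"commands":{"type":"array"},"force":{"type":"number"}},"required":["commands"]}

```bash
mkdir -p pics; python3 - <<'E'
from station import readout, optics, robot
import cv2,numpy as np
s=readout.sense();print(s['t'],s['tcp_pos'],np.round(s['eef_rot'],3).tolist(),s['opening'])
for n in('top','side'):
    im=optics.grab_frame(n);cv2.imwrite(f'pics/{n}0.png',im[:,:,::-1]);print(n,optics.get_calibration(n))
    for q in('wide_tray','wide_handle','narrow_handle','wide_cover'):
        for d in optics.cut_out(q,n)[:2]:
            r=cv2.minAreaRect(np.argwhere(d['mask'])[:,::-1].astype(np.float32)); print(n,q,round(d['p'],2),d['centre'],np.round(cv2.boxPoints(r)).tolist())
E
```

```text
0.0 [ 235.58038558 -578.17722684  203.56979139] [[0.926, 0.377, -0.001], [0.377, -0.926, 0.002], [0.0, -0.002, -1.0]] 0.999904877047544
top {'fx': 566.160428967782, 'fy': 566.160428967782, 'cx': 322.6914535561081, 'cy': 242.02440172087913, 'origin': array([462.35058861,  -3.75100722, 919.09157042]), 'orientation': array([[ 0.02653048, -0.98620488,  0.16338931],
       [-0.99959429, -0.02786661, -0.0058907 ],
       [ 0.01036254, -0.16316674, -0.98654409]])}
top wide_tray 0.81 [265.6, 440.0] [[363.0, 219.0], [503.0, 200.0], [518.0, 315.0], [378.0, 334.0]]
top narrow_handle 0.62 [247.5, 184.7] [[144.0, 238.0], [220.0, 215.0], [233.0, 261.0], [158.0, 283.0]]
top wide_cover 0.83 [244.1, 447.4] [[378.0, 217.0], [504.0, 201.0], [513.0, 280.0], [388.0, 296.0]]
side {'fx': 526.1580777350393, 'fy': 526.1580777350393, 'cx': 320.131688463276, 'cy': 242.10166144040946, 'origin': array([530.1059552 , 672.60538839, 510.4074109 ]), 'orientation': array([[-0.99471426, -0.06857416,  0.07642729],
       [-0.10107128,  0.52257399, -0.84658197],
       [ 0.01811473, -0.84983176, -0.52674267]])}
side wide_tray 0.97 [217.4, 333.8] [[290.0, 158.0], [393.0, 155.0], [396.0, 260.0], [292.0, 262.0]]
side wide_handle 0.95 [190.9, 344.5] [[322.0, 160.0], [356.0, 154.0], [370.0, 231.0], [335.0, 237.0]]
side narrow_handle 0.59 [330.2, 313.7] [[280.0, 291.0], [331.0, 278.0], [357.0, 378.0], [307.0, 391.0]]
side wide_cover 0.91 [194.8, 322.1] [[292.0, 230.0], [294.0, 156.0], [364.0, 158.0], [362.0, 232.0]]
```

View pics/top0.png

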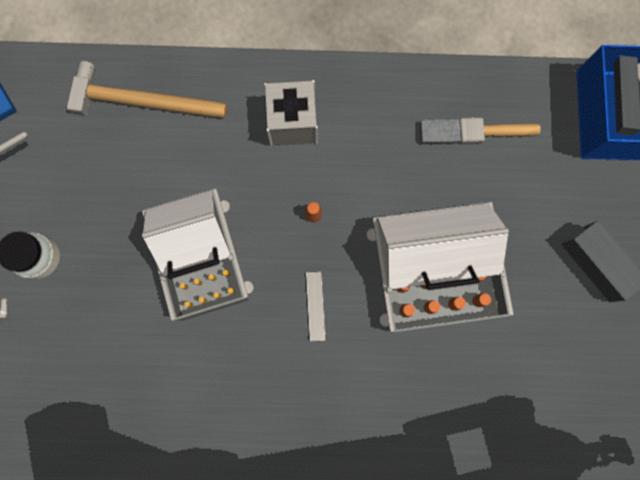

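View pics/side0.png

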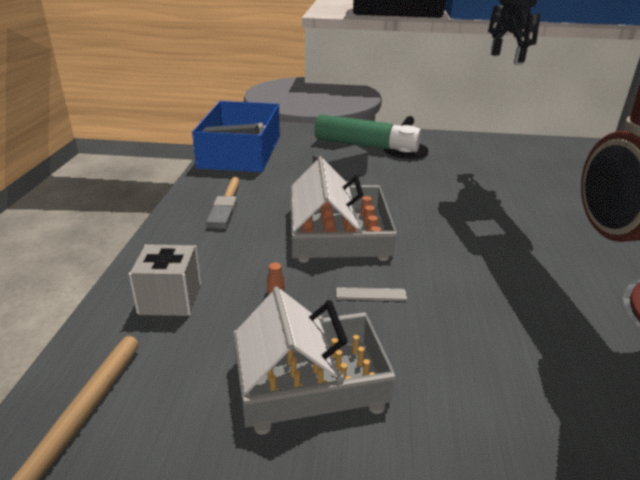

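The top picture shows the wide tray on the right, with front rim corners at about (390,330) and (512,314) and the bar at about (425–478, 282). The narrow tray is on the left, with its bar at about (168–218, 268). I'll zoom in and measure the wide tray.

```bash
cat > h.py <<'E'
from station import readout, optics, robot
import cv2,numpy as np
def ray(n,u,v,z):
    c=optics.get_calibration(n);d=c['orientation']@np.array([(u-c['cx'])/c['fx'],(v-c['cy'])/c['fy'],1]);o=c['origin'];return o+d*(z-o[2])/d[2]
def proj(n,p):
    c=optics.get_calibration(n);q=c['orientation'].T@(np.asarray(p,float)-c['origin']);return np.array([c['fx']*q[0]/q[2]+c['cx'],c['fy']*q[1]/q[2]+c['cy']])
E
python3 - <<'E'
from h import *
for a in [(390,330,50),(512,314,50),(376,218,52),(494,204,52),(424,286,90),(478,278,90)]: print(a,ray('top',*a).round(1))
a=ray('top',390,330,50);b=ray('top',512,314,50);y=(a-b)/np.linalg.norm(a-b);x=np.array([y[1],-y[0],0]);print(np.linalg.norm(a-b),np.degrees(np.arctan2(x[1],x[0])))
c=(a+b)/2+90*x;c[2]=0;print('c',c)
im=cv2.imread('pics/top0.png')
S=4
im=cv2.resize(im[190:340,355:530],None,fx=S,fy=S,interpolation=cv2.INTER_CUBIC)
def P(p,col):
    w=c+p[0]*x+p[1]*y+np.array([0,0,p[2]]);u=(proj('top',w)-[355,190]+.5)*S;cv2.circle(im,tuple(int(k) for k in u),4,col,-1)
for sx in(-90,90):
    for sy in(-90,90):P((sx,sy,50),(0,0,255))
for sy in(-88,88):P((85,sy,52),(0,255,0))
for th,col in((.6,(255,0,0)),(.8,(255,0,255)),(1,(255,255,0))):
    for sy in(-88,88):P((85-80*np.cos(th),sy,52+80*np.sin(th)),col);P((85-160*np.cos(th),sy,52),col)
cv2.imwrite('pics/c1.png',im)
E
```

```text
(390, 330, 50) [ 473.8 -114.7   50. ]
(512, 314, 50) [ 502.9 -301.3   50. ]
(376, 218, 52) [646.4 -91.3  52. ]
(494, 204, 52) [ 674.3 -277.    52. ]
(424, 286, 90) [ 538.4 -159.1   90. ]
(478, 278, 90) [ 552.4 -238.8   90. ]
188.82837307794793 8.882751270350527
c [ 577.28442135 -194.115671      0.        ]
```

View pics/c1.png

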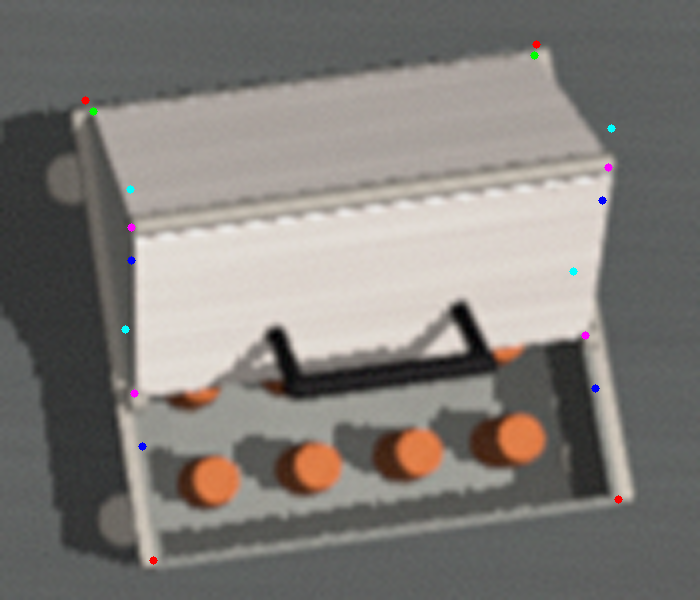

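```bash
cat > plan.py <<'E'
from h import *
from scipy.optimize import least_squares
px=np.array([(143,568),(632,500),(75,112),(547,48)])/4+[355,190]-.5
tp=[(-90,90,50),(-90,-90,50),(90,90,50),(90,-90,50)]
def W(q,p): c,s=np.cos(q[2]),np.sin(q[2]);return np.array([q[0]+c*p[0]-s*p[1],q[1]+s*p[0]+c*p[1],p[2]])
f=lambda q:np.ravel([proj('top',W(q,p))-u for p,u in zip(tp,px)])
r=least_squares(f,[577,-194,.15],x_scale=[1,1,.01]);q=r.x
def tray(w): d=np.array(w[:2])-q[:2];c,s=np.cos(q[2]),np.sin(q[2]);return np.array([c*d[0]+s*d[1],-s*d[0]+c*d[1],w[2]])
def share(p):  # tray point -> tool shares from present pose
    s=readout.sense();R=np.array(s['eef_rot']);return (R.T@(W(q,p)-s['tcp_pos'])/500).round(4)
E
python3 - <<'E'
from plan import *
print(q,np.degrees(q[2]),r.fun.round(1))
for u,v in((293,388),(490,360)):print(tray(ray('top',u/4+354.5,v/4+189.5,90)).round(1))
for p in((-60,0,200),(-60,0,62)):print(W(q,p).round(1),share(p))
s=readout.sense();R=s['eef_rot'];print(np.degrees(np.arctan2(R[1][0],R[0][0])))
# side check
im=cv2.imread('pics/side0.png')
for t in tp: cv2.circle(im,tuple(int(round(k)) for k in proj('side',W(q,t))),2,(0,0,255),-1)
cv2.imwrite('pics/s1.png',cv2.resize(im[140:280,270:420],None,fx=4,fy=4))
E
```

```text
[ 5.74943847e+02 -1.94371660e+02  1.60709649e-01] 9.207984620535976 [ 3.2 -0.  -2.9  1.   2.5 -1.1 -2.9  0.2]
[-31.9  35.3  90. ]
[-31.3 -38.4  90. ]
[ 515.7 -204.   200. ] [ 0.8013 -0.483   0.0096]
[ 515.7 -204.    62. ] [ 0.8013 -0.483   0.2856]
22.163531400721407
```

View pics/s1.png

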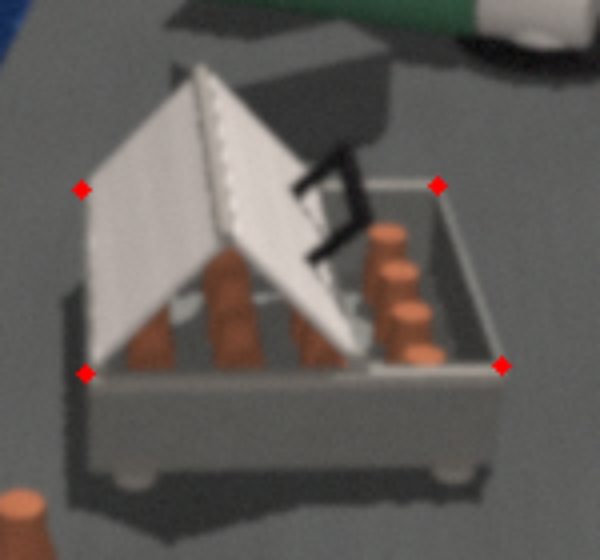

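The fitted rim corners match the side view, and the bar sits at about tray x = -32. I'll move above it with the fingers shut.

Call:
jog_arm(commands=[[[0.79,-0.486,0.01,0,0,0.144,0],[0.79,-0.486,0.01,0,0,0.144,0],[0.79,-0.486,0.01,0,0,0.144,0],[0.79,-0.486,0.01,0,0,0.144,0],[0.79,-0.486,0.01,0,0,0.144,0],[0.79,-0.486,0.01,0,0,0.144,0],[0.79,-0.486,0.01,0,0,0.144,0],[0.79,-0.486,0.01,0,0,0.144,0],[0.79,-0.486,0.01,0,0,0.144,0],[0.79,-0.486,0.01,0,0,0.144,0],[0.79,-0.486,0.01,0,0,0.144,0],[0.79,-0.486,0.01,0,0,0.144,0],[0.79,-0.486,0.01,0,0,0.144,0],[0.79,-0.486,0.01,0,0,0.144,0]]])

```text
t: 1.9
tcp_pos: [509.2, -206.1, 199.8]
eef_rot: [[0.987, 0.158, -0.0], [0.158, -0.987, -0.0], [-0.0, 0.0, -1.0]]
contact_force: [0.0, 0.3, -0.1]
opening: -0.005
```

```bash
python3 - <<'E'
from plan import *
s=readout.sense();R=s['eef_rot'];print(s['t'],tray(s['tcp_pos']),np.degrees(np.arctan2(R[1][0],R[0][0])),s['contact_force'],s['opening'])
print(share((-66,0,62)),share((31,0,62)))
E
```

```text
1.9 [-66.7550781   -1.10527124 199.84897111] 9.069361443964 [ 0.03955646  0.26808662 -0.08764735] -0.004929344171461384
[ 0.0015 -0.0023  0.2757] [ 0.1955 -0.0028  0.2757]
```

Descend to z = 62.

Call:
jog_arm(commands=[[[0,-0.002,0.1,0,0,0,0],[0,-0.002,0.18,0,0,0,0],[0,-0.002,0.23,0,0,0,0],[0,-0.002,0.26,0,0,0,0],[0,-0.002,0.276,0,0,0,0],[0,-0.002,0.276,0,0,0,0],[0,-0.002,0.276,0,0,0,0]]])

```text
t: 2.6
tcp_pos: [510.8, -204.6, 63.5]
eef_rot: [[0.987, 0.16, 0.002], [0.16, -0.987, -0.001], [0.002, 0.002, -1.0]]
contact_force: [0.2, 0.8, 1.3]
opening: 0.005
```

```bash
python3 - <<'E'
from plan import *
im=optics.grab_frame('side');cv2.imwrite('pics/s2.png',cv2.resize(im[60:300,240:540,::-1],None,fx=2,fy=2))
s=readout.sense();print(s['t'],tray(s['tcp_pos']),s['contact_force'])
E
```

```text
2.65 [-64.74789738   0.11973464  63.76565567] [0.81027597 0.09655931 0.52682779]
```

View pics/s2.png

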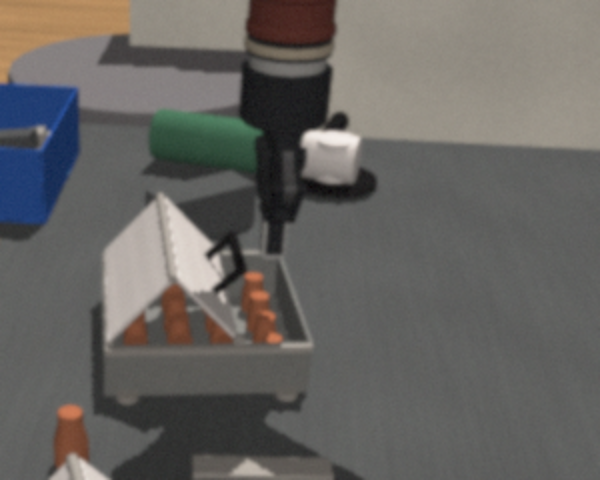

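The shut fingers are on the robot's side of the bar (crop ~(275,240), bar ~(235,265)), inside the rim and clear of everything. Next is the push, in gentle steps.

Call:
jog_arm(commands=[[[0.02,0,0.003,0,0,0,0],[0.03,0,0.003,0,0,0,0],[0.04,0,0.003,0,0,0,0],[0.05,0,0.003,0,0,0,0],[0.06,0,0.003,0,0,0,0],[0.07,0,0.003,0,0,0,0],[0.08,0,0.003,0,0,0,0],[0.09,0,0.003,0,0,0,0],[0.1,0,0.003,0,0,0,0],[0.11,0,0.003,0,0,0,0],[0.12,0,0.003,0,0,0,0],[0.13,0,0.003,0,0,0,0],[0.14,0,0.003,0,0,0,0],[0.15,0,0.003,0,0,0,0],[0.16,0,0.003,0,0,0,0],[0.16,0,0.003,0,0,0,0],[0.16,0,0.003,0,0,0,0]]])

```text
t: 4.35
tcp_pos: [589.1, -190.9, 60.4]
eef_rot: [[0.987, 0.16, 0.001], [0.16, -0.987, -0.0], [0.001, 0.0, -1.0]]
contact_force: [-0.0, -0.5, 0.3]
opening: 0.002
```

```bash
python3 - <<'E'
from plan import *
im=optics.grab_frame('side');cv2.imwrite('pics/s3.png',cv2.resize(im[60:300,240:540,::-1],None,fx=2,fy=2))
s=readout.sense();print(s['t'],tray(s['tcp_pos']),s['contact_force'])
E
```

```text
4.4 [14.33128245  1.17245311 60.34371366] [-0.45018982 -0.04091245  0.28535083]
```

View pics/s3.png

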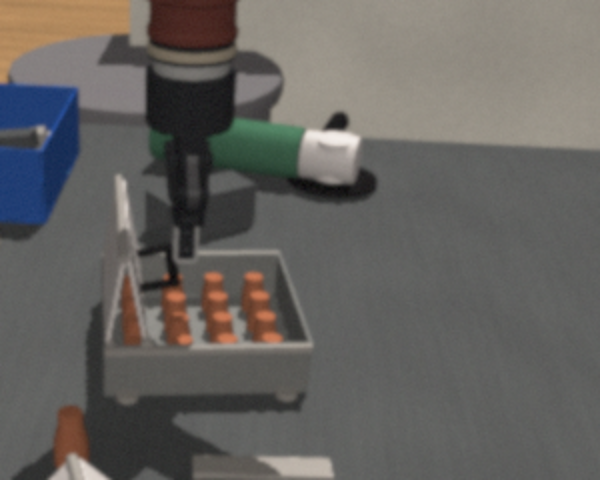

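It's nearly folded: the panels form a narrow A at crop (125,180–340). I'll push the rest of the way slowly towards x≈31 and watch the force.

Call:
jog_arm(commands=[[[0.008,0,0,0,0,0,0],[0.014,0,0,0,0,0,0],[0.02,0,0,0,0,0,0],[0.025,0,0,0,0,0,0],[0.028,0,0,0,0,0,0],[0.028,0,0,0,0,0,0]]])

```text
t: 5.0
tcp_pos: [603.0, -188.7, 60.4]
eef_rot: [[0.987, 0.16, 0.001], [0.16, -0.987, -0.0], [0.001, 0.0, -1.0]]
contact_force: [-0.1, 0.0, 1.0]
opening: -0.002
```

```bash
python3 - <<'E'
from plan import *
im=optics.grab_frame('side');cv2.imwrite('pics/s4.png',cv2.resize(im[140:280,260:420,::-1],None,fx=4,fy=4))
s=readout.sense();print(s['t'],tray(s['tcp_pos']),s['contact_force'])
E
```

```text
5.05 [28.51715734  1.0873794  60.44995478] [-0.74075044  0.60078708  0.54640405]
```

View pics/s4.png

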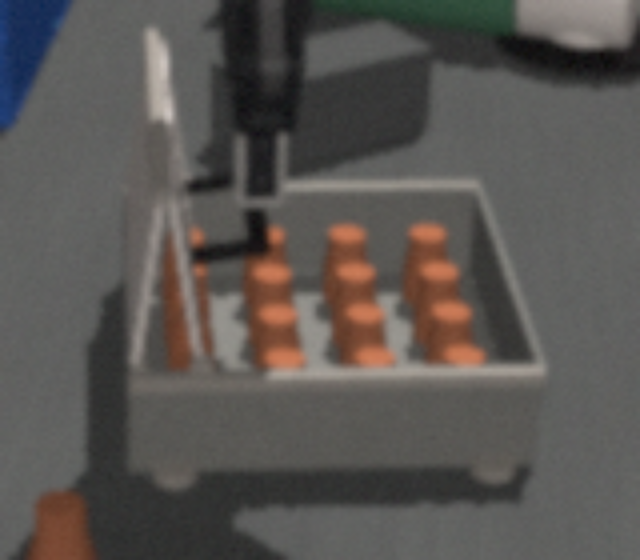

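The panels haven't moved since the last step, so the cover had run ahead of the fingers. The feet are still about 27 mm apart (crop (140,360) and (205,360)), which puts it near 1.40 rad. I'll keep pushing.

Call:
jog_arm(commands=[[[0.004,0,0,0,0,0,0],[0.008,0,0,0,0,0,0],[0.012,0,0,0,0,0,0],[0.015,0,0,0,0,0,0],[0.015,0,0,0,0,0,0]]])

```text
t: 5.55
tcp_pos: [610.3, -187.5, 60.3]
eef_rot: [[0.987, 0.16, 0.0], [0.16, -0.987, -0.0], [0.0, 0.0, -1.0]]
contact_force: [0.5, -0.2, 0.2]
opening: 0.002
```

```bash
python3 - <<'E'
from plan import *
im=optics.grab_frame('side');cv2.imwrite('pics/s5.png',cv2.resize(im[140:280,260:420,::-1],None,fx=4,fy=4))
s=readout.sense();print(s['t'],tray(s['tcp_pos']),s['contact_force'])
E
```

```text
5.6 [35.93706669  1.14869393 60.32452115] [ 0.71332587 -0.16125083  0.68570327]
```

View pics/s5.png

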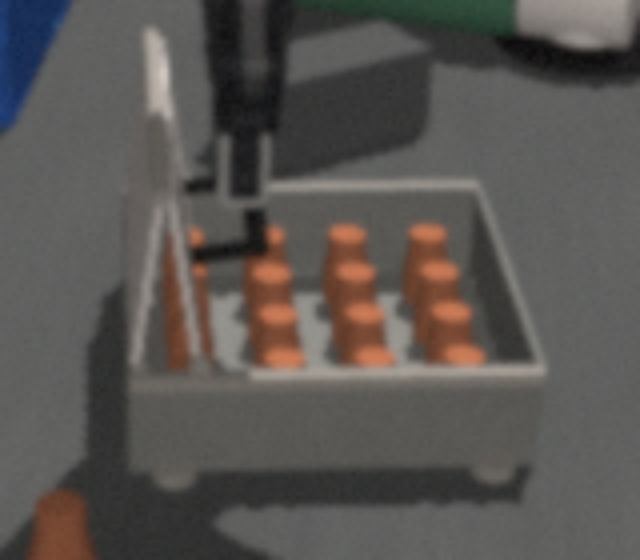

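No contact force, and the cover hasn't moved. I'll project the fingertip and the expected bar position into the side view to resolve the geometry.

```bash
python3 - <<'E'
from plan import *
s=readout.sense();T=tray(s['tcp_pos']);c=lambda p:((proj('side',W(q,p))-[260,140]+.5)*4).round().tolist()
print('tip',c(T),'front',c(T+[11,0,0]),'tip+20',c(T+[0,0,20]))
# handle model: bar at (a along panel2 from ridge, 31 off). theta-> bar
def bar(th,a): # panel2 dir from ridge to free edge: (-cos,-sin); outward normal (-sin,cos)
    R=np.array([85-80*np.cos(th),52+80*np.sin(th)]);return R+a*np.array([-np.cos(th),-np.sin(th)])+31*np.array([-np.sin(th),np.cos(th)])
for a in(50,55,58):
  for th in(.8,1.3,1.4,1.45,1.5,1.55):
    b=bar(th,a);print(a,th,b.round(1),'ends',c((b[0],35,b[1])),c((b[0],-35,b[1])),'foot',c((85-160*np.cos(th),88,52)),'ridge',c((85-80*np.cos(th),88,52+80*np.sin(th))))
im=optics.grab_frame('top');cv2.imwrite('pics/t5.png',cv2.resize(im[190:340,355:530,::-1],None,fx=4,fy=4))
E
```

```text
tip [241.0, 253.0] front [217.0, 254.0] tip+20 [241.0, 214.0]
50 0.8 [-27.8  95.1] ends [391.0, 217.0] [373.0, 150.0] foot [397.0, 362.0] ridge [271.0, 245.0]
50 1.3 [20.4 89.2] ends [281.0, 230.0] [270.0, 163.0] foot [237.0, 365.0] ridge [188.0, 203.0]
50 1.4 [32.4 86.8] ends [254.0, 235.0] [245.0, 167.0] foot [201.0, 365.0] ridge [169.0, 199.0]
50 1.45 [38.6 85.5] ends [240.0, 238.0] [231.0, 170.0] foot [183.0, 366.0] ridge [160.0, 198.0]
50 1.5 [44.9 84.1] ends [226.0, 241.0] [218.0, 173.0] foot [164.0, 366.0] ridge [150.0, 197.0]
50 1.55 [51.3 82.6] ends [211.0, 244.0] [204.0, 176.0] foot [145.0, 366.0] ridge [140.0, 197.0]
55 0.8 [-31.3  91.5] ends [398.0, 224.0] [380.0, 157.0] foot [397.0, 362.0] ridge [271.0, 245.0]
55 1.3 [19.  84.4] ends [284.0, 240.0] [273.0, 172.0] foot [237.0, 365.0] ridge [188.0, 203.0]
55 1.4 [31.5 81.9] ends [256.0, 245.0] [246.0, 177.0] foot [201.0, 365.0] ridge [169.0, 199.0]
55 1.45 [38.  80.6] ends [241.0, 248.0] [232.0, 180.0] foot [183.0, 366.0] ridge [160.0, 198.0]
55 1.5 [44.5 79.1] ends [226.0, 251.0] [219.0, 183.0] foot [164.0, 366.0] ridge [150.0, 197.0]
55 1.55 [51.2 77.6] ends [211.0, 254.0] [204.0, 186.0] foot [145.0, 366.0] ridge [140.0, 197.0]
58 0.8 [-33.4  89.4] ends [402.0, 229.0] [384.0, 161.0] foot [397.0, 362.0] ridge [271.0, 245.0]
58 1.3 [18.2 81.5] ends [286.0, 246.0] [274.0, 177.0] foot [237.0, 365.0] ridge [188.0, 203.0]
58 1.4 [31.  78.9] ends [257.0, 251.0] [247.0, 183.0] foot [201.0, 365.0] ridge [169.0, 199.0]
58 1.45 [37.6 77.6] ends [242.0, 254.0] [233.0, 185.0] foot [183.0, 366.0] ridge [160.0, 198.0]
58 1.5 [44.3 76.1] ends [227.0, 257.0] [219.0, 188.0] foot [164.0, 366.0] ridge [150.0, 197.0]
58 1.55 [51.1 74.6] ends [211.0, 260.0] [204.0, 191.0] foot [145.0, 366.0] ridge [140.0, 197.0]
```

View pics/t5.png

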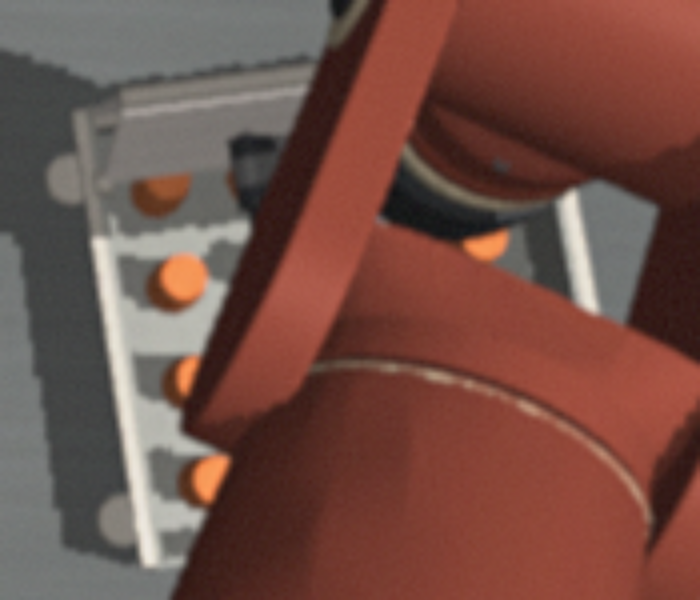

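The finger seems to have slid over the bar. Its visible end is roughly 25–30 mm higher than the reported TCP. I'll check this against the first side picture and the one taken before the push.

```bash
python3 - <<'E'
from plan import *
t=np.array([235.6,-578.2,203.6]);y=np.array([.377,-.926,0])
for dz in(0,13,30,45):print('start',dz,[proj('side',t+k*42.5*y+[0,0,dz]).round(1).tolist() for k in(-1,1)])
a=W(q,(-64.7,0.1,63.8));
for dz in(0,15,30,45):print('pre-push',dz,proj('side',a+[0,0,dz]).round(1))
T=readout.sense();print(T['q'],T['tcp_pos'])
A=cv2.imread('pics/side0.png')[0:80,480:550];A=cv2.resize(A,None,fx=5,fy=5)
im=optics.grab_frame('side');cv2.imwrite('pics/s6f.png',im[:,:,::-1])
B=cv2.resize(im[140:220,280:350,::-1],None,fx=5,fy=5,interpolation=cv2.INTER_CUBIC)
cv2.imwrite('pics/s6.png',np.hstack([A,B]))
E
```

```text
start 0 [[512.7, 83.3], [491.7, 73.7]]
start 13 [[513.9, 77.4], [492.7, 68.1]]
start 30 [[515.6, 69.5], [494.1, 60.5]]
start 45 [[517.1, 62.4], [495.4, 53.8]]
pre-push 0 [373.8 200.3]
pre-push 15 [374.3 193. ]
pre-push 30 [374.9 185.7]
pre-push 45 [375.5 178.1]
[-4.14726748e-01  2.08468620e-01  1.69348557e+00  2.57822420e-04
  1.23903797e+00  9.95362151e-01] [ 610.25369793 -187.51746654   60.36600271]
```

View pics/s6.png

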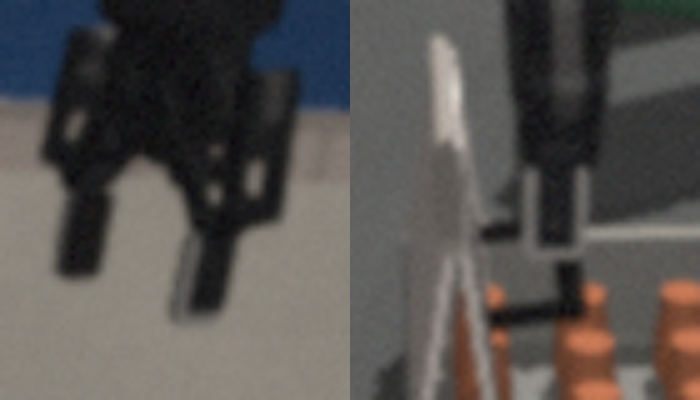

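Both pictures show the fingertips about 30 mm above the reported TCP, and the zero contact force agrees. The true tip height was about 90, so it slid over the bar as the bar dropped. I'll lift, retreat behind the bar, go down to a reported z of about 32 (true ≈62), and push again.

Call:
jog_arm(commands=[[[0,0,-0.03,0,0,0,0],[0,0,-0.03,0,0,0,0],[-0.04,0,-0.03,0,0,0,0],[-0.08,0,-0.03,0,0,0,0],[-0.08,0,-0.03,0,0,0,0],[-0.08,0,0,0,0,0,0],[-0.08,0,0.02,0,0,0,0],[-0.08,0,0.04,0,0,0,0],[-0.08,0,0.056,0,0,0,0],[-0.08,0,0.056,0,0,0,0],[-0.08,0,0.056,0,0,0,0]]])

```text
t: 6.8
tcp_pos: [570.5, -193.8, 31.8]
eef_rot: [[0.987, 0.16, -0.001], [0.16, -0.987, 0.0], [-0.001, -0.0, -1.0]]
contact_force: [-0.7, -0.7, 1.1]
opening: -0.001
```

```bash
python3 - <<'E'
from plan import *
im=optics.grab_frame('side');cv2.imwrite('pics/s7.png',cv2.resize(im[130:240,270:400,::-1],None,fx=6,fy=5,interpolation=cv2.INTER_CUBIC))
s=readout.sense();print(s['t'],tray(s['tcp_pos']),s['contact_force'])
E
```

```text
6.85 [-4.0187978   1.01013682 32.45103147] [0.0490309  0.62676004 0.24732912]
```

View pics/s7.png

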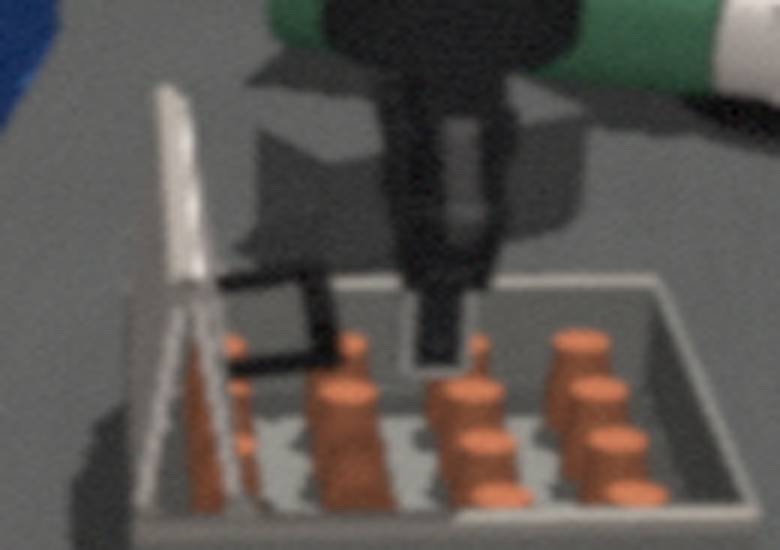

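The fingers are now on the robot's side of the bar, with the tip at crop (437,370) and the bar at (325,275–355), and they overlap it in height. Push.

Call:
jog_arm(commands=[[[0.012,0,0,0,0,0,0],[0.024,0,0,0,0,0,0],[0.034,0,0,0,0,0,0],[0.042,0,0,0,0,0,0],[0.049,0,0,0,0,0,0],[0.055,0,0,0,0,0,0],[0.06,0,0,0,0,0,0],[0.064,0,0,0,0,0,0],[0.067,0,0,0,0,0,0],[0.067,0,0,0,0,0,0]]])

```text
t: 7.85
tcp_pos: [603.8, -188.6, 32.4]
eef_rot: [[0.987, 0.16, 0.0], [0.16, -0.987, -0.0], [0.0, 0.0, -1.0]]
contact_force: [-0.7, -0.4, -0.8]
opening: -0.001
```

```bash
cat > chk.py <<'E'
from plan import *
s=readout.sense();print(s['t'],tray(s['tcp_pos']),s['contact_force'])
a=cv2.imread('pics/side0.png')
im=optics.grab_frame('side')[:,:,::-1]
for d in optics.cut_out('wide_cover','side')[:1]+optics.cut_out('wide_handle','side')[:1]:
    m=d['mask'];yy,xx=np.where(m);print(round(d['p'],2),d['centre'],'cols',xx.min(),xx.max(),'rows',yy.min(),yy.max(),[ (r,np.where(m[r])[0].min(),np.where(m[r])[0].max()) for r in range(yy.min(),yy.max(),12)])
print('narrow change',np.abs(im[280:400,230:400].astype(int)-a[280:400,230:400]).mean())
cv2.imwrite('pics/last.png',im)
E
python3 chk.py
```

```text
7.85 [29.41997051  1.10555133 32.42187773] [-0.69122564 -0.43788898 -0.82905513]
0.76 [194.0, 296.3] cols 291 318 rows 148 233 [(148, np.int64(292), np.int64(293)), (160, np.int64(292), np.int64(296)), (172, np.int64(292), np.int64(297)), (184, np.int64(292), np.int64(299)), (196, np.int64(292), np.int64(317)), (208, np.int64(292), np.int64(299)), (220, np.int64(293), np.int64(299)), (232, np.int64(297), np.int64(301))]
0.73 [199.9, 308.9] cols 297 319 rows 184 232 [(184, np.int64(314), np.int64(314)), (196, np.int64(313), np.int64(319)), (208, np.int64(297), np.int64(300)), (220, np.int64(298), np.int64(299))]
narrow change 12.188725490196079
```

Foot at col ~300 gives ≈1.5 rad. A little more, gently, until the stop resists.

Call:
jog_arm(commands=[[[0.006,0,0,0,0,0,0],[0.011,0,0,0,0,0,0],[0.014,0,0,0,0,0,0],[0.014,0,0,0,0,0,0]]])

```text
t: 8.4
tcp_pos: [606.1, -188.2, 32.0]
eef_rot: [[0.987, 0.16, -0.011], [0.16, -0.987, -0.0], [-0.011, -0.001, -1.0]]
contact_force: [-16.3, -2.5, 8.4]
opening: -0.0
```

```bash
python3 chk.py
```

```text
8.4 [31.77860847  1.1413922  31.96598681] [-16.31597218  -2.46930318   8.44817163]
0.66 [194.2, 295.6] cols 290 317 rows 149 233 [(149, np.int64(292), np.int64(294)), (161, np.int64(290), np.int64(297)), (173, np.int64(292), np.int64(295)), (185, np.int64(291), np.int64(315)), (197, np.int64(292), np.int64(316)), (209, np.int64(291), np.int64(298)), (221, np.int64(292), np.int64(298))]
0.65 [202.4, 304.5] cols 296 317 rows 185 233 [(185, np.int64(298), np.int64(314)), (197, np.int64(312), np.int64(317)), (209, np.int64(296), np.int64(298)), (221, np.int64(296), np.int64(298))]
narrow change 12.199003267973856
```

At the stop, with 16 N against the fingers. Back off, then rise clear.

Call:
jog_arm(commands=[[[-0.01,0,0,0,0,0,0],[-0.04,0,0,0,0,0,0],[-0.09,0,0,0,0,0,0],[-0.1,0,0,0,0,0,0],[-0.1,0,-0.08,0,0,0,0],[-0.1,0,-0.16,0,0,0,0],[-0.1,0,-0.25,0,0,0,0],[-0.15,0,-0.35,0,0,0,0],[-0.24,0,-0.4,0,0,0,0],[-0.24,0,-0.4,0,0,0,0],[-0.24,0,-0.4,0,0,0,0],[-0.24,0,-0.4,0,0,0,0]]])

```text
t: 9.75
tcp_pos: [492.3, -206.3, 231.0]
eef_rot: [[0.987, 0.16, -0.001], [0.16, -0.987, 0.001], [-0.001, -0.001, -1.0]]
contact_force: [-0.7, -0.2, -0.3]
opening: -0.004
```

```bash
python3 chk.py; python3 - <<'E'
import cv2,numpy as np
a=cv2.imread('pics/side0.png');b=cv2.imread('pics/last.png')
g=lambda i:cv2.Canny(cv2.GaussianBlur(i[270:420,220:410],(5,5),0),60,150).astype(np.float32)
print('narrow shift px',cv2.phaseCorrelate(g(a),g(b)))
z=lambda i,r:cv2.resize(i[r[0]:r[1],r[2]:r[3]],(400,300))
cv2.imwrite('pics/fin.png',np.vstack([np.hstack([z(b,(140,260,270,430)),z(b,(0,480,0,640))]),np.hstack([z(a,(270,420,220,420)),z(b,(270,420,220,420))])]))
E
```

```text
9.75 [-83.51037174   1.49070197 231.02236525] [-0.70188283 -0.20749058 -0.2535984 ]
0.83 [196.2, 295.5] cols 291 318 rows 148 233 [(148, np.int64(292), np.int64(293)), (160, np.int64(292), np.int64(295)), (172, np.int64(292), np.int64(296)), (184, np.int64(291), np.int64(315)), (196, np.int64(292), np.int64(316)), (208, np.int64(292), np.int64(298)), (220, np.int64(292), np.int64(298)), (232, np.int64(297), np.int64(301))]
narrow shift px ((-0.09023297782327688, 0.18521272810383493), 0.7369827570517858)Traceback (most recent call last):
  File "chk.py", line 6, in <module>
    m=d['mask'];yy,xx=np.where(m);print(round(d['p'],2),d['centre'],'cols',xx.min(),xx.max(),'rows',yy.min(),yy.max(),[ (r,np.where(m[r])[0].min(),np.where(m[r])[0].max()) for r in range(yy.min(),yy.max(),12)])
                                                                                                                           ~~~~~~~~~~~~~~~~~~~~~^^
    return umr_minimum(a, axis, None, out, keepdims, initial, where)
ValueError: zero-size array to reduction operation minimum which has no identity
```

View pics/fin.png

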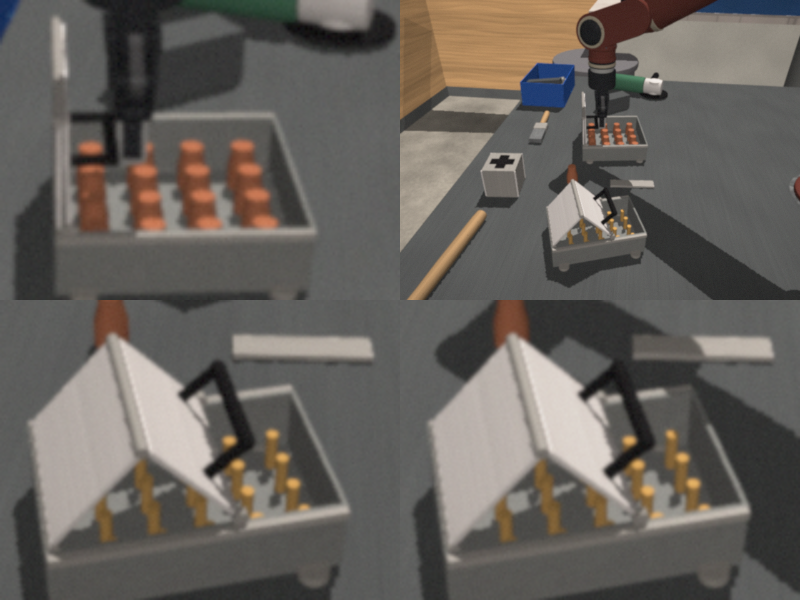

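The panels stand flat together (saved while the fingers were still at the bar), and the narrow cover looks identical before and after, apart from a shadow. After the retreat, the fresh mask is unchanged at cols 292–298, and the wrist force is about 0. Handing in.

```bash
python3 -c "
from station import robot,readout
print(robot.finish_job());print(readout.sense()['t'])"
```

```text
the job is handed in; nothing more can be done
None
the job is handed in; nothing more can be done
```

The wide tray's cover is folded fully back against its stop, and I handed the job in after about 9.8 s on the robot's clock.

- **What happened:** The first push slid over the bar at about 1.4 rad, because the fingertips were really about 30 mm higher than the reported TCP. The side pictures and the lack of any contact force agreed on this. I lifted, went back behind the bar about 28 mm lower, and pushed until the stop resisted with 16 N. Then I backed off and raised the arm clear.
- **Wide cover:** Before I backed off, the picture showed both panels upright and flat together. After the retreat, the network's outline of the cover was unchanged (upright, 6 pixels wide), with wrist force under 1 N.
- **Narrow cover:** It had not moved, with a shift of about 0.2 pixels between the first side picture and the one at the stop. I did not compare it again after the retreat.
- **Checks that failed or disagreed:** The reported TCP height disagreed with the pictures by about 30 mm. The last check script crashed on a broken outline before saving its picture, so the post-retreat check rests on that outline and the force reading, not on a picture I viewed. The plain brightness comparison of the narrow tray also changed (mean 12); I put that down to the arm's shadow.

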